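# Close the two-lid desk tin, then lift the cover off the inner lid

## Robot

A 7-joint arm with a two-finger parallel gripper is mounted at the origin on a cart in front of the work surface, level with it; the furniture and walls round the work are solid. World frame = base frame: x ahead of the robot, y to its left, z up, the work surface at z = 0. Lengths are in m, angles in rad, forces in N, time in s.
With the tool pointing down it reaches from about 0.4 to 0.875 m from the base axis. Payload 19.3 kg.
Tool frame: the origin (TCP) lies where the fingers leave the gripper's body, on its centre line; the fingertips stand bot.tip_reach ahead of it and the grasp point (between the pads) lies 54 mm ahead of it (bot.tip_reach is the distance from the TCP to the fingertips, in m); z points along the fingers, y is the line along which they close (so a half turn about z gives the same grasp; the last joint's range is limited). The gripper opens to 85 mm and grips with 20 to 120 N. Pads are 22 mm wide; open, the fingers measure 114 mm over their backs; the gripper's body (76 mm by 85 mm) begins 54 mm behind the grasp point. The pads swing forward as they close: fully open they stand 13 mm farther back than shut.
Start: joints at [-1.393, 0.521, -0.036, 1.599, 0.021, 1.021, -0.113], TCP at [0.153, 0.606, 0.304] pointing down, gripper open.
Joint ranges: [-2.91, 2.91], [-0.3, 2.13], [-1.5, 1.42], [0.17, 2.43], [-1.26, 4.41], [0.16, 1.93], [-2.52, 2.52]. Speed limits (rad/s): [1.89, 1.89, 2.39, 2.39, 3.01, 3.01, 3.01].

## Interface

Orientations are given as [roll, pitch, yaw] about the fixed x, y, z axes, in that order (R = Rz(yaw) Ry(pitch) Rx(roll)).
In Python, from workcell import bot gives the robot as it stands. The module is installed in compiled form; this text tells all that it offers.
- The arm moves only by the shell command python3 -m jog 'ROWS' [FORCE]. ROWS is JSON, a list that holds one entry, the list of rows, each a list of 7 numbers: the shift along the tool's x, y, z in mm, then the turn, a rotation vector about the tool's x, y, z in rad, then the opening, from 0 (shut) to 1 (fully open). In form: [[[tx, ty, tz, wx, wy, wz, fingers], ...]]. A call has 1 to 5 rows; each row shifts and turns the commanded pose from where the row before left it, along the tool's axes as they then stand; what a row does not reach is not made up. A row lasts 1/10 s, in which the tool goes at most 50 mm and 8.59 degrees, less where a joint would pass 70% of its speed; a pose out of reach is approached as far as the arm can. A call is refused whole if a number of a shift passes 50 or a number of a turn 0.15, either way. A call with a gripper value outside its range is refused whole. The fingers move at their own pace and stop on an object; FORCE is the grip in N (left out, the last holds). Time passes only in rows, so rows that do not move let the fingers close. It gives the time, the measured TCP pose, the force, the opening and the grip force at its end, in the units of the state.
- bot.observe(): the state, without advancing time (a new reading comes with each control period).
- bot.grab_frame(name): name is "side" or "top" or "wrist"; returns a dict with "img" (400x640x3 uint8, red, green, blue), "intrinsics" (3x3 intrinsics, pixels), "k1" (the pictures are not rectified: a ray, as slopes to the right and down, at radius r is drawn at 1 + k1 r^2 times it, then the intrinsics apply), "R" (3x3) and "t" (3): a world point X has camera coordinates R X + t; the wrist camera has in their place "tool_from_camera" (4x4, takes a point from camera to tool coordinates, whose origin is the TCP and whose axes are the flange's). Camera axes: x right, y down, z forward; pixel columns grow to the right and rows downward; lengths in m; the calibration is good to about 2 mm. A picture is of the moment at which its call begins: read the wrist's pose just before it. There is no depth.
- bot.job_done(): hands the job in; it is judged then, once.
Trained networks look in a picture, given as the dict that the camera call returned (one of the last four; its "shot" number tells which), for a name from the list of things; names that differ only in an ending like _2 or _b are one class to them, and where a whole thing is asked for, a point or a joint stands for the part that bears it (a point fixed in the world has none). Each returns a list of dicts, best first, with "conf" (0 to 1); they miss things now and then, are a little off and sometimes report something else, mostly with a low value. They report only what shows in the picture. A call takes as long as a camera call.
- bot.trace(query, picture): "region" (400x640 bool, what is visible of it).
- bot.spot_point(query, picture): "xyz" ([x, y, z] in m, in world coordinates, good to about 4 mm: a listed point, or the origin of a listed thing).
The state is a dict: "clock": time; "qpos": joint angles; "qd": joint speeds; "joint_efforts": joint torques, N m; "position": TCP position; "tool_rot": TCP orientation; "force": force on the tool from outside, world axes, zero at the start; "moment": the same for the moment, N m; "grip_width": finger opening in m; "finger_force": force on a finger pad.
Only numpy, scipy, OpenCV 4.12 (cv2) and the standard library are available. Lean on these libraries where they do the work, as an engineer would, in place of code of your own. Each camera call takes 0.05 s, during which the arm holds its last target. There are 200 camera calls.

## Task

First put the pink chunk of eraser that lies on the white lid into the small dark bin. Then set the nested pair of lids on the blue tin together, still nested, so that the inner lid is fully seated in the mouth; now lift the white outer cover alone straight up, leaving the inner lid closed and undisturbed, and finish while holding the cover level in the gripper about 10 cm above its seat over the tin, so that I can drop paper clips into the inner lid's tray. Leave the other things on the desk alone.

Things in the scene. Friction and masses are not known exactly. Their poses are not given: they have to be found in the camera images.
- tin: Open round blue tin with a bare metal neck, on a black pad, 80 mm high, fixed to the desk. Origin: centre of its underside, z up. Its neck is 98 mm across outside and 92 mm inside over the top 10 mm; the body below is 104 mm across (pad 107 mm). A lid pair centred on it and fully seated has the inner lid's origin 70 mm above the tin's origin.
- inner_lid: Loose inner lid (160 g), nested under the cover; starts on the desk. Origin: centre of its underside, z up. Chamfered cork stopper 87 mm across, z 0-10 mm (2.5 mm play all round in the tin's mouth); wooden flange 103 mm across, z 10-13 mm (rests on the tin's rim); tray rim up to z 20 mm, on which the cover merely rests; upright brass knob 18 mm across, up to z 74 mm.
- knob (a point): On the knob's axis, 60 mm above the inner lid's origin: middle of the part of the brass knob (18 mm across) that stands out of the cover's collar, z 46-74 mm. Lifting by the knob carries both lids.
- cover: Loose white outer cover (140 g), 111 mm across. Origin on its axis, coincides with the inner lid's origin when nested; z up. Flat top z 20-24 mm with a hole for the knob; skirt down to z 4 mm (1.5 mm play round the flange, 4 mm round the tin's neck); black ring collar z 24-46 mm in the middle is its grip. No latch: lifted by the collar it comes off alone.
- collar (a point): Centre of the cover's black collar, half-way up, 35 mm above the cover's origin. The collar is an upright ring 40 mm across outside, 27 mm inside, 22 mm high, open at the top; the brass knob stands up through it, 50 mm above the cover's flat top.
- offcut: Pink chunk of cut eraser (12 g), origin at the centre of its underside. Lies at the start on the cover's flat top, beside the collar, its centre 38 mm from the axis.
- offcut_center (a point): Centre of the pink eraser chunk, half-way up: 24 mm along its x (which points away from the collar), 16 mm along its y, 14 mm high.
- bin: Small round open dark-steel desk bin, fixed, 70 mm high, mouth 102 mm across inside, floor 82 mm across. Origin: centre of its underside.
- eraser: Bystander: eraser in a blue sleeve, 19x43x13 mm, near the front edge. Origin at the centre of its underside.
- usb_stick: Bystander: red memory stick, 18x60x9 mm, near the front edge. Origin at the centre of its underside.
- sticky_notes: Bystander: yellow sticky-note pad, 76x76x10 mm, behind the work. Origin at the centre of its underside.
- stapler: Bystander: red and black stapler, 34x119x45 mm, behind the work. Origin at the centre of its underside.

How it is judged:
By the outcome, as a careful person would: the job done as asked, in the order asked, and still so for the second after the job is handed in, while the arm keeps its last pose, push and grip.
It also fails if it takes over 64 s, if anything falls off the work surface, if the arm or the gripper's body presses on something with over 40 N, if the wrist force passes 120 N, or if a joint passes its speed limit or range.

## Working session

There is one attempt and no reset: what is moved stays moved. The work goes in short steps, Python scripts to look and compute and a shell command to move; the robot and the scene stay as the last step left them, time stands still between calls to the robot, and variables do not carry over. Pictures are saved under pics/ and viewed, at most 12 in all, crops included, and the job is handed in when it is done.

```bash
mkdir -p pics; cat > h.py <<'E'
import numpy as np,cv2
from workcell import bot
from scipy.spatial.transform import Rotation as Ro
def st():
    s=bot.observe(); print('t',round(s['clock'],2),'p',np.round(s['position'],4),'rot',np.round(s['tool_rot'],3),'F',np.round(s['force'],1),'w',round(s['grip_width'],4),'ff',np.round(s['finger_force'],1)); return s
def go(p,yaw=None):
    """tool-frame shift in mm to TCP position p; turn if yaw given (tool down)"""
    s=bot.observe(); R=Ro.from_euler('xyz',s['tool_rot'])
    print('shift tool mm',np.round(R.inv().apply(np.array(p)-s['position'])*1000,1))
    if yaw is not None:
        print('rotvec',np.round((R.inv()*Ro.from_euler('xyz',[np.pi,0,yaw])).as_rotvec(),3))
E
python3 - <<'E'
from h import *
st(); print(bot.tip_reach)
ims=[]
for c in ['top','side']:
    f=bot.grab_frame(c); ims.append(f['img'])
    for q in ['tin','collar','knob','cover','offcut','offcut_center','bin','eraser','usb_stick','sticky_notes','stapler']:
        print(c,q,[(np.round(d['xyz'],3).tolist(),round(d['conf'],2)) for d in bot.spot_point(q,f)[:2]])
    if c=='top':
        for q in ['offcut']:
            r=bot.trace(q,f)[0]['region']; ys,xs=np.nonzero(r); print(q,xs.min(),xs.max(),ys.min(),ys.max(),cv2.minAreaRect(np.c_[xs,ys].astype(np.float32)))
    cv2.imwrite(f'pics/{c}0.png',f['img'][:,:,::-1])
E
```

```text
t 0.0 p [0.1533 0.6057 0.3034] rot [-3.141  0.     2.894] F [ 0.  -1.3 -0.4] w 0.0854 ff 0.0
0.0726
top tin [([0.573, -0.254, -0.001], 0.86)]
top collar [([0.51, -0.003, 0.036], 0.71)]
top knob [([0.51, -0.007, 0.056], 0.63), ([0.336, 0.105, 0.005], 0.35)]
top cover [([0.513, -0.008, 0.001], 0.92)]
top offcut [([0.513, 0.029, 0.025], 0.54), ([0.57, -0.255, -0.001], 0.19)]
top offcut_center [([0.514, 0.027, 0.032], 0.63)]
top bin [([0.577, 0.145, -0.002], 0.67)]
top eraser [([0.339, 0.106, 0.0], 0.67)]
top usb_stick [([0.349, -0.176, 0.006], 0.71)]
top sticky_notes [([0.777, 0.006, 0.004], 0.59), ([0.578, 0.141, -0.002], 0.59)]
top stapler [([0.774, -0.124, 0.002], 0.57), ([0.514, -0.009, 0.003], 0.39)]Traceback (most recent call last):
  File "<stdin>", line 10, in <module>
IndexError: list index out of range
```

```bash
python3 - <<'E'
from h import *
ims=[]
for c in ['top','side']:
    f=bot.grab_frame(c); ims.append(f['img'])
    for q in ['tin','collar','knob','cover','offcut','offcut_center','bin']:
        print(c,q,[(np.round(d['xyz'],4).tolist(),round(d['conf'],2)) for d in bot.spot_point(q,f)[:1]])
    if c=='top': print(f['intrinsics'],f['k1'],f['R'],f['t'])
    cv2.imwrite(f'pics/{c}0.png',f['img'][:,:,::-1])
E
```

```text
top tin [([0.5726, -0.2562, -0.0014], 0.76)]
top collar [([0.5126, -0.0036, 0.0376], 0.89)]
top knob [([0.5101, -0.0062, 0.0587], 0.63)]
top cover [([0.5132, -0.0053, -0.0001], 0.74)]
top offcut [([0.5105, 0.0278, 0.0197], 0.62)]
top offcut_center [([0.5134, 0.0288, 0.0299], 0.37)]
top bin [([0.5815, 0.1426, -0.0023], 0.93)]
[[411.19745809   0.         322.41221712]
 [  0.         411.19745809 194.51872124]
 [  0.           0.           1.        ]] -0.088139774266207 [[ 0.05108246 -0.99867353  0.00646314]
 [-0.97458478 -0.05126163 -0.21807511]
 [ 0.21811715  0.00484094 -0.97591059]] [-0.07431483  0.56391547  0.91720492]
side tin [([0.5725, -0.2586, -0.0011], 0.79)]
side collar [([0.5111, -0.0056, 0.0381], 0.67)]
side knob [([0.5089, -0.0106, 0.0587], 0.43)]
side cover [([0.5079, -0.0038, -0.0057], 0.71)]
side offcut [([0.5156, 0.0298, 0.0241], 0.57)]
side offcut_center [([0.5077, 0.0311, 0.0331], 0.5)]
side bin [([0.5776, 0.1441, -0.001], 0.61)]
```

View pics/top0.png

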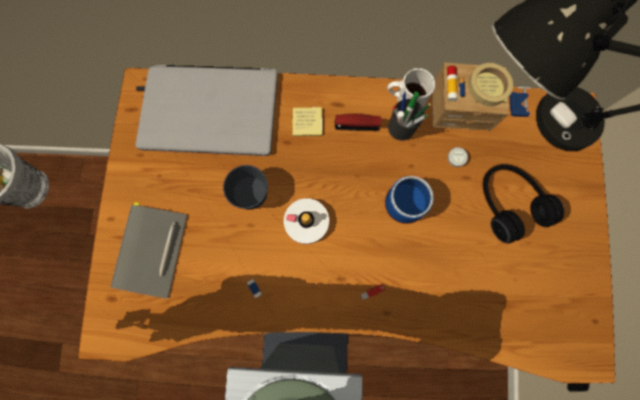

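View pics/side0.png

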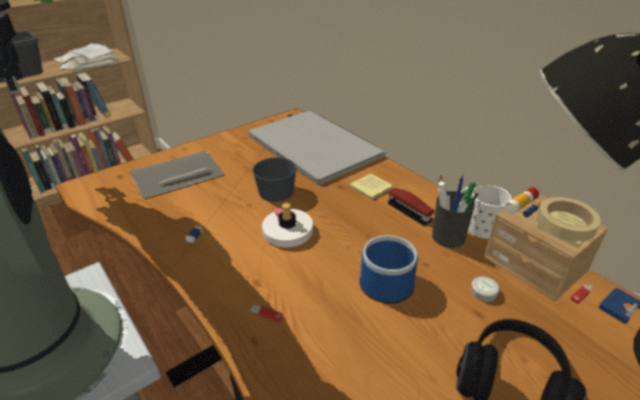

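```bash
cat >> h.py <<'E'
def plan(p,yaw,n):
    s=bot.observe(); R0=Ro.from_euler('xyz',s['tool_rot']); p0=np.array(s['position']); R=R0
    rv=(R0.inv()*Ro.from_euler('xyz',[np.pi,0,yaw])).as_rotvec()
    d=(np.array(p)-p0)/n
    for i in range(n):
        print(np.round(R.inv().apply(d)*1000,1).tolist(),np.round(rv/n,3).tolist()); R=R*Ro.from_rotvec(rv/n)
E
python3 -c "
from h import *
plan([.47,.02,.26],1.57,15)"
```

```text
[-30.0, -32.7, 2.9] [-0.0, 0.0, 0.088]
[-32.8, -29.9, 2.9] [-0.0, 0.0, 0.088]
[-35.3, -26.9, 2.9] [-0.0, 0.0, 0.088]
[-37.6, -23.7, 2.9] [-0.0, 0.0, 0.088]
[-39.5, -20.3, 2.9] [-0.0, 0.0, 0.088]
[-41.1, -16.7, 2.9] [-0.0, 0.0, 0.088]
[-42.4, -13.0, 2.9] [-0.0, 0.0, 0.088]
[-43.4, -9.2, 2.9] [-0.0, 0.0, 0.088]
[-44.1, -5.4, 2.9] [-0.0, 0.0, 0.088]
[-44.4, -1.5, 2.9] [-0.0, 0.0, 0.088]
[-44.3, 2.4, 2.9] [-0.0, 0.0, 0.088]
[-43.9, 6.3, 2.9] [-0.0, 0.0, 0.088]
[-43.2, 10.2, 2.9] [-0.0, 0.0, 0.088]
[-42.1, 14.0, 2.9] [-0.0, 0.0, 0.088]
[-40.8, 17.6, 2.9] [-0.0, 0.0, 0.088]
```

```bash
python3 -m jog '[[[-30,-33,3,0,0,0.088,1],[-33,-30,3,0,0,0.088,1],[-35,-27,3,0,0,0.088,1],[-38,-24,3,0,0,0.088,1],[-40,-20,3,0,0,0.088,1]]]'
python3 -m jog '[[[-41,-17,3,0,0,0.088,1],[-42,-13,3,0,0,0.088,1],[-43,-9,3,0,0,0.088,1],[-44,-5,3,0,0,0.088,1],[-44,-1,3,0,0,0.088,1]]]'
python3 -m jog '[[[-44,2,3,0,0,0.088,1],[-44,6,3,0,0,0.088,1],[-43,10,3,0,0,0.088,1],[-42,14,3,0,0,0.088,1],[-41,18,3,0,0,0.088,1]]]'
python3 -m jog '[[[0,0,0,0,0,0,1],[0,0,0,0,0,0,1]]]'
python3 - <<'E'
from h import *
s=st(); print(s['qpos'])
f=bot.grab_frame('wrist'); print(f['intrinsics'],f['k1'],f['tool_from_camera'])
for q in ['collar','knob','cover','offcut','offcut_center','bin']:
    print(q,[(np.round(d['xyz'],4).tolist(),round(d['conf'],2)) for d in bot.spot_point(q,f)[:2]])
r=bot.trace('offcut',f); print(len(r))
if r:
    ys,xs=np.nonzero(r[0]['region']); print(cv2.minAreaRect(np.c_[xs,ys].astype(np.float32)))
cv2.imwrite('pics/w1.png',f['img'][:,:,::-1])
E
```

```text
clock: 1.95
position: [0.2601, 0.408, 0.289]
tool_rot: [3.141, -0.0, 2.45]
force: [1.6, 1.3, 0.8]
grip_width: 0.0852
finger_force: 0.0
clock: 2.45
position: [0.3658, 0.2146, 0.2741]
tool_rot: [3.141, -0.0, 2.01]
force: [0.7, 0.4, -0.4]
grip_width: 0.0855
finger_force: 0.0
clock: 2.95
position: [0.4714, 0.0196, 0.259]
tool_rot: [3.141, -0.0, 1.57]
force: [0.7, 1.7, 0.1]
grip_width: 0.0854
finger_force: 0.0
clock: 3.15
position: [0.4708, 0.0205, 0.2588]
tool_rot: [-3.141, 0.0, 1.572]
force: [0.4, 0.2, 0.1]
grip_width: 0.0854
finger_force: 0.0
t 3.15 p [0.4708 0.0205 0.2588] rot [-3.141  0.     1.572] F [0.4 0.2 0.1] w 0.0854 ff 0.0
[-0.51317138  0.37242187  0.4376891   2.05617257 -0.22578023  0.75845082
  0.06445007]
[[281.15134717   0.         318.94930277]
 [  0.         281.15134717 200.35440023]
 [  0.           0.           1.        ]] -0.002901814437861137 [[-1.20248582e-03 -9.64941812e-01 -2.62461145e-01  6.72554078e-02]
 [ 9.99999268e-01 -1.19648763e-03 -1.82670854e-04  1.00870912e-03]
 [-1.37764768e-04 -2.62461173e-01  9.64942544e-01 -6.98815484e-02]
 [ 0.00000000e+00  0.00000000e+00  0.00000000e+00  1.00000000e+00]]
collar [([0.5102, -0.0075, 0.032], 0.8)]
knob [([0.51, -0.009, 0.0571], 0.71)]
cover [([0.5112, -0.0096, -0.0006], 0.77)]
offcut [([0.5157, 0.0339, 0.023], 0.7)]
offcut_center [([0.5167, 0.0345, 0.0302], 0.78)]
bin [([0.5762, 0.1456, 0.0039], 0.94)]
1
((358.75, 178.25001525878906), (15.495160102844238, 22.76839828491211), 18.434947967529297)
```

View pics/w1.png

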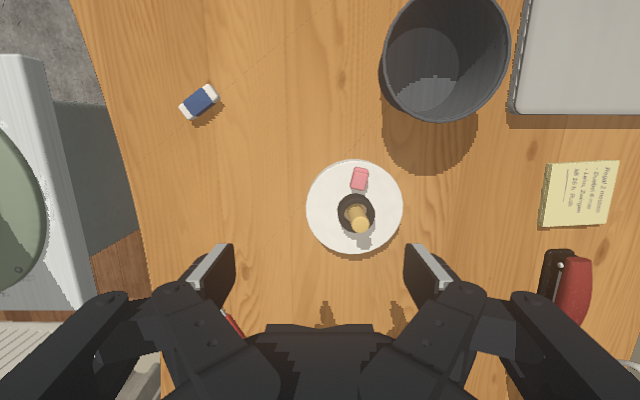

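```bash
cat >> h.py <<'E'
def ray(f,px,z,s=None):
    K=f['intrinsics'];u=cv2.undistortPoints(np.array([[px]],float),K,np.array([f['k1'],0,0,0.]))[0,0]; v=np.r_[u,1]
    if 'R' in f: R=f['R'].T; o=-R@f['t']
    else:
        T=f['tool_from_camera']; Rt=Ro.from_euler('xyz',s['tool_rot']).as_matrix(); R=Rt@T[:3,:3]; o=Rt@T[:3,3]+s['position']
    d=R@v; return o+d*(z-o[2])/d[2]
E
cat > m.py <<'E'
from h import *
s=st(); f=bot.grab_frame('wrist'); im=f['img'].astype(int)
m=bot.trace('offcut',f)[0]['region']; c=cv2.dilate(m.astype(np.uint8),np.ones((7,7)))>0
p=c&(im[...,0]-im[...,1]>50)&(im[...,2]>im[...,1]-10); ys,xs=np.nonzero(p)
W=np.array([ray(f,(x,y),.034,s)[:2] for x,y in zip(xs,ys)])*1000
r=cv2.minAreaRect(W.astype(np.float32)); print('offcut mm',r,W.mean(0))
C=bot.trace('cover',f)[0]['region'].astype(np.uint8); cs=max(cv2.findContours(C,0,1)[0],key=cv2.contourArea)[:,0]
W=np.array([ray(f,q,.024,s)[:2] for q in cs])*1000; print('cover mm',cv2.minEnclosingCircle(W.astype(np.float32)),cv2.fitEllipse(W.astype(np.float32)))
for q in ['collar','knob','cover','offcut_center','bin']: print(q,[np.round(d['xyz'],4).tolist() for d in bot.spot_point(q,f)[:1]])
E
python3 m.py
```

```text
t 3.55 p [0.4706 0.0217 0.259 ] rot [ 3.141 -0.     1.575] F [ 0.3  0.2 -0.8] w 0.0855 ff 0.0
offcut mm ((514.3746337890625, 31.79581642150879), (23.308269500732422, 16.201688766479492), 77.98017883300781) [514.21682973  31.72839472]
cover mm ((511.00579833984375, -4.49027156829834), 56.67576217651367) ((510.6515197753906, -4.7983222007751465), (108.89201354980469, 111.87520599365234), 27.225629806518555)
collar [[0.5094, -0.0067, 0.0345]]
knob []
cover [[0.5113, -0.0068, -0.0009]]
offcut_center []
bin [[0.5769, 0.1431, 0.0028]]
```

```bash
python3 -c "
from h import *
plan([.5145,.033,.125],1.41,5)"
```

```text
[2.3, 8.8, 26.8] [0.0, 0.0, 0.033]
[2.6, 8.7, 26.8] [0.0, 0.0, 0.033]
[2.9, 8.6, 26.8] [0.0, 0.0, 0.033]
[3.2, 8.5, 26.8] [0.0, 0.0, 0.033]
[3.5, 8.4, 26.8] [0.0, 0.0, 0.033]
```

```bash
python3 -m jog '[[[2,9,27,0,0,0.033,0.5],[3,9,27,0,0,0.033,0.5],[3,8.5,27,0,0,0.033,0.5],[3,8.5,27,0,0,0.033,0.5],[3.5,8,27,0,0,0.033,0.5]]]' 20 | tail -3
python3 -m jog '[[[0,0,0,0,0,0,0.5],[0,0,0,0,0,0,0.5]]]' |tail -2
cat >> m.py <<'E'
cv2.imwrite('pics/m%d.png'%(s['clock']*100),f['img'][:,:,::-1]); print('pics/m%d.png'%(s['clock']*100), bot.tip_reach)
E
python3 m.py; cp $(ls -t pics/m*.png|head -1) pics/w2.png
```

```text
force: [1.0, 0.2, 0.1]
grip_width: 0.0428
finger_force: 0.0
grip_width: 0.0425
finger_force: 0.0
t 4.65 p [0.5142 0.0326 0.1242] rot [-3.141e+00  1.000e-03  1.409e+00] F [-0.6  0.1  0.4] w 0.0425 ff 0.0
offcut mm ((514.8193359375, 32.17586898803711), (26.04009437561035, 15.40583324432373), 77.04814910888672) [514.74087833  32.30199324]
cover mm ((511.8533020019531, 1.4548521041870117), 53.021018981933594) ((513.3341674804688, 8.249752044677734), (86.84774780273438, 95.3106460571289), 155.9446563720703)
collar [[0.5138, -0.0072, 0.0356]]
knob [[0.5095, -0.0091, 0.0608]]
cover [[0.5109, -0.0071, -0.0005]]
offcut_center [[0.5152, 0.0306, 0.0321]]
bin [[0.5756, 0.1451, 0.0047]]
pics/m465.png 0.0726
```

View pics/w2.png

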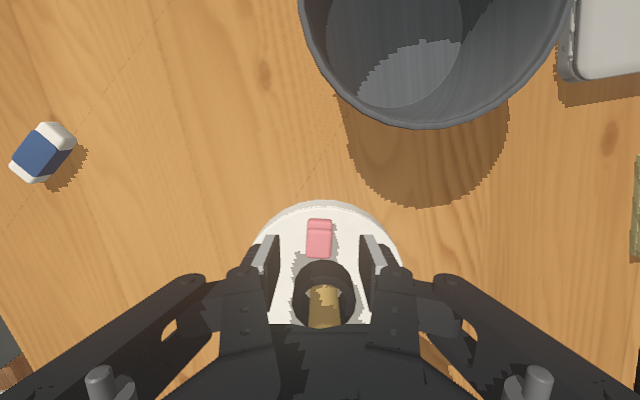

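```bash
python3 -m jog '[[[0,0,7,0,0,0,0.5],[0,0,7,0,0,0,0.5],[0,0,7,0,0,0,0.5]]]' |tail -5
python3 -m jog '[[[0,0,0,0,0,0,0.3],[0,0,0,0,0,0,0],[0,0,0,0,0,0,0],[0,0,0,0,0,0,0],[0,0,0,0,0,0,0]]]' 25
```

```text
position: [0.5144, 0.033, 0.1021]
tool_rot: [-3.141, 0.0, 1.409]
force: [-0.4, -0.4, -0.4]
grip_width: 0.0424
finger_force: 0.0
clock: 5.85
position: [0.5146, 0.0331, 0.1031]
tool_rot: [3.141, -0.0, 1.409]
force: [0.8, -0.1, -0.7]
grip_width: 0.0149
finger_force: 27.9
```

```bash
python3 -m jog '[[[0,0,-20,0,0,0,0],[0,0,-35,0,0,0,0],[0,0,-35,0,0,0,0],[0,0,0,0,0,0,0]]]'
python3 -c "
from h import *
plan([.577,.1445,.193],1.41,3)"
```

```text
clock: 6.25
position: [0.516, 0.033, 0.1966]
tool_rot: [3.137, -0.002, 1.409]
force: [-1.0, 0.9, -0.7]
grip_width: 0.015
finger_force: 27.9
[40.0, 14.1, 1.3] [0.002, -0.001, -0.0]
[39.9, 14.1, 1.3] [0.002, -0.001, -0.0]
[39.9, 14.1, 1.2] [0.002, -0.001, -0.0]
```

```bash
python3 -m jog '[[[40,14,1,0,0,0,0],[40,14,1,0,0,0,0],[40,14,1,0,0,0,0],[0,0,35,0,0,0,0],[0,0,35,0,0,0,0]]]'
python3 -m jog '[[[0,0,0,0,0,0,0],[0,0,0,0,0,0,0.35],[0,0,0,0,0,0,0.35],[0,0,0,0,0,0,0.35],[0,0,0,0,0,0,0.35]]]'
python3 -m jog '[[[0,0,-40,0,0,0,0.35],[0,0,-40,0,0,0,0.35],[-20,-10,-40,0,0,0,0.35],[-40,-10,0,0,0,0,0.35],[-40,-10,0,0,0,0,0.35]]]'
python3 m.py; python3 - <<'E'
from h import *
s=st(); f=bot.grab_frame('wrist'); t=bot.grab_frame('top'); cv2.imwrite('pics/a.png',np.vstack([f['img'][:300],cv2.resize(t['img'][130:270,180:480],(640,300))])[:,:,::-1])
for q in ['offcut','tin','collar','knob','cover']:
  for g in (t,): print(q,[(np.round(d['xyz'],4).tolist(),d['conf']) for d in bot.spot_point(q,g)[:1]])
E
```

```text
clock: 6.75
position: [0.5756, 0.1463, 0.1188]
tool_rot: [3.14, -0.001, 1.411]
force: [0.0, 0.1, -0.5]
grip_width: 0.0149
finger_force: 27.9
clock: 7.25
position: [0.5758, 0.1448, 0.1211]
tool_rot: [3.14, -0.001, 1.409]
force: [-0.5, -0.4, 0.7]
grip_width: 0.0298
finger_force: 0.0
clock: 7.75
position: [0.5294, 0.0503, 0.2415]
tool_rot: [3.139, -0.002, 1.41]
force: [1.1, -0.7, -1.3]
grip_width: 0.0301
finger_force: 0.0
t 7.75 p [0.5294 0.0503 0.2415] rot [ 3.139e+00 -2.000e-03  1.410e+00] F [ 1.1 -0.7 -1.3] w 0.0301 ff 0.0
offcut mm ((570.1654663085938, 141.0940399169922), (20.884136199951172, 14.975732803344727), 80.7557144165039) [570.16453033 140.86282441]
cover mm ((512.5353393554688, -3.746997356414795), 56.994388580322266) ((513.4197998046875, -1.0711191892623901), (96.01054382324219, 113.28346252441406), 1.0299869775772095)
collar [[0.5139, -0.0068, 0.0344]]
knob [[0.5081, -0.0087, 0.0577]]
cover [[0.513, -0.0084, -0.0026]]
offcut_center [[0.5748, 0.1437, 0.0086]]
bin [[0.5765, 0.1471, 0.0005]]
pics/m775.png 0.0726
t 8.15 p [0.5299 0.0517 0.2399] rot [ 3.142 -0.     1.41 ] F [ 0.  -0.9  0.2] w 0.0298 ff 0.0
offcut []
tin [([0.5734, -0.2545, -0.0031], 0.61)]
collar [([0.5148, -0.0029, 0.0366], 0.94)]
knob [([0.3417, 0.1043, 0.0018], 0.57)]
cover [([0.5126, -0.0077, -0.003], 0.82)]
```

View pics/a.png

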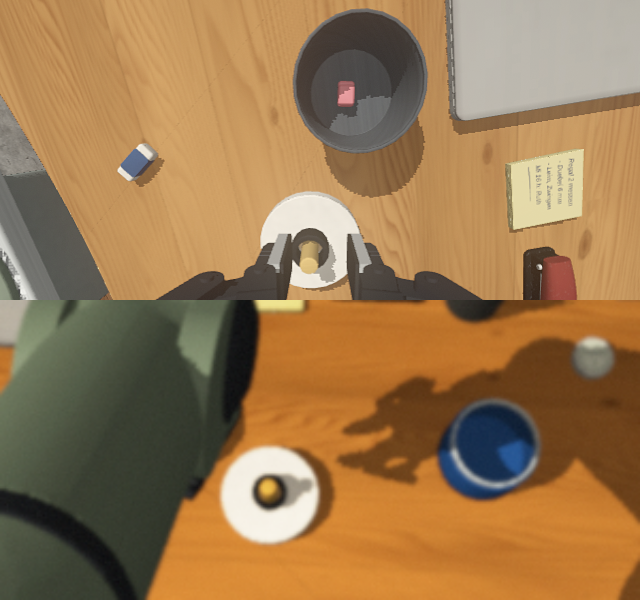

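```bash
python3 -m jog '[[[-15,-14,-10,0,0,0,1],[-15,-4,-10,0,0,0,1],[0,0,0,0,0,0,1],[0,0,0,0,0,0,1]]]'
cat > k.py <<'E'
from h import *
import sys
q,z,D=sys.argv[1],float(sys.argv[2]),float(sys.argv[3])
A=[]
for i in range(3):
    s=bot.observe(); f=bot.grab_frame('wrist')
    r=bot.trace(q,f)
    if r:
        C=r[0]['region'].astype(np.uint8); cs=max(cv2.findContours(C,0,1)[0],key=cv2.contourArea)[:,0]
        W=np.array([ray(f,p,z,s)[:2] for p in cs])*1000; e=cv2.fitEllipse(W.astype(np.float32)); print('ell',np.round(e[0],1),np.round(e[1],1),cv2.minEnclosingCircle(W.astype(np.float32)))
    for n in sys.argv[4:]: print(n,[np.round(d['xyz'],4).tolist() for d in bot.spot_point(n,f)[:1]])
st(); cv2.imwrite('pics/k_%s.png'%q,f['img'][:,:,::-1])
E
python3 k.py cover .024 111 cover knob collar
```

```text
clock: 8.9
position: [0.5074, 0.0239, 0.2604]
tool_rot: [3.141, -0.001, 1.408]
force: [0.7, 0.9, -0.8]
grip_width: 0.0847
finger_force: 0.0
ell [511.1  -4.4] [108.5 111.1] ((511.0682373046875, -4.313335418701172), 56.35309600830078)
cover [[0.5117, -0.0093, -0.001]]
knob [[0.5081, -0.0091, 0.0601]]
collar [[0.5109, -0.0064, 0.0332]]
ell [511.1  -4.5] [106.8 110.6] ((510.84686279296875, -4.495795726776123), 55.892459869384766)
cover [[0.5124, -0.0092, -0.0027]]
knob [[0.5106, -0.0095, 0.0599]]
collar [[0.5137, -0.0056, 0.0336]]
ell [511.1  -4.5] [107.3 110.4] ((510.79095458984375, -4.154900550842285), 56.08347702026367)
cover [[0.5105, -0.0076, 0.0025]]
knob [[0.5095, -0.0094, 0.0611]]
collar [[0.5093, -0.0081, 0.0302]]
t 9.65 p [0.507  0.0241 0.2599] rot [3.142 0.    1.409] F [ 0.3  0.1 -0.3] w 0.0856 ff 0.0
```

View pics/k_cover.png

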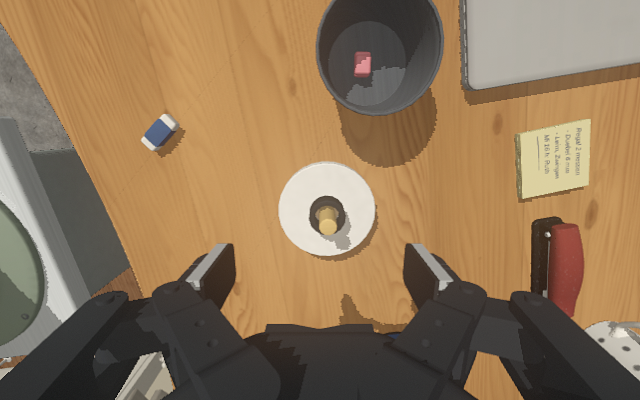

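```bash
python3 - <<'E'
from h import *
s=bot.observe(); f=bot.grab_frame('wrist'); im=f['img'].astype(int)
# model: predicted outlines for candidate centre; knob gold top pixels
g=(im[...,0]-im[...,2]>60); g[:205]=0;g[240:]=0;g[:,:312]=0;g[:,342:]=0
ys,xs=np.nonzero(g); W=np.array([ray(f,(x,y),.074,s)[:2] for x,y in zip(xs,ys)])*1000
print(len(xs),W.min(0),W.max(0))
for x,y in [(327,224),(327,228)]: print(ray(f,(x,y),.074,s))
w=(im.min(2)>150); n,l=cv2.connectedComponents(w.astype(np.uint8)); c=np.uint8(l==l[180,327]); cs=max(cv2.findContours(c,0,1)[0],key=cv2.contourArea)[:,0]
h=cv2.convexHull(cs)[:,0]; W=np.array([ray(f,p,.024,s)[:2] for p in h])*1000;print(cv2.minEnclosingCircle(W.astype(np.float32)),W.min(0),W.max(0))
cv2.imwrite('pics/z.png',cv2.resize(f['img'][150:265,270:385],(575,575),interpolation=0)[:,:,::-1])
E
```

```text
405 [502.83396837 -13.59127506] [519.8546801   14.15756953]
[ 0.51128593 -0.00274543  0.074     ]
[ 0.51064859 -0.00680583  0.074     ]
((511.4469909667969, -4.417898654937744), 56.1643180847168) [456.23987372 -60.21687359] [566.27272223  51.5833663 ]
```

View pics/z.png

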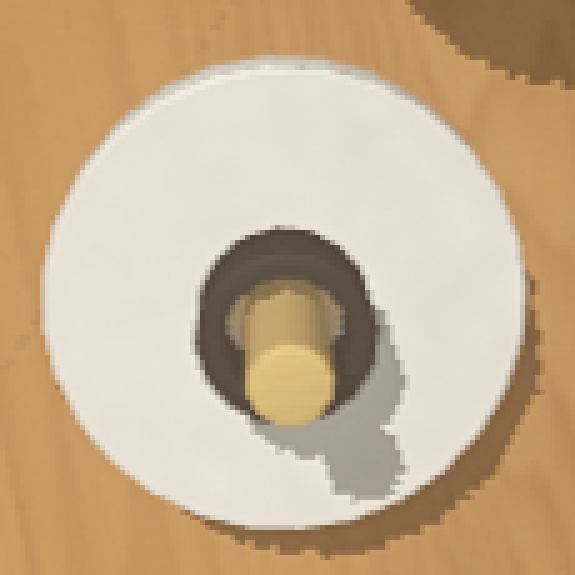

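```bash
python3 -c "
from h import *
plan([.5113,-.0053,.163],1.41,3)"
```

```text
[-9.4, 3.0, 32.3] [-0.0, 0.0, -0.0]
[-9.4, 3.0, 32.3] [-0.0, 0.0, -0.0]
[-9.4, 3.0, 32.3] [-0.0, 0.0, -0.0]
```

```bash
python3 -m jog '[[[-9.4,3,32,0,0,0,0.5],[-9.4,3,32,0,0,0,0.5],[-9.4,3,32,0,0,0,0.5],[0,0,0,0,0,0,0.5]]]'
python3 -c "
from h import *
st();go([.5113,-.0053,.123])"
```

```text
clock: 10.1
position: [0.5099, -0.0064, 0.1611]
tool_rot: [-3.137, 0.002, 1.407]
force: [0.1, 0.4, 0.5]
grip_width: 0.043
finger_force: 0.0
t 10.1 p [ 0.5099 -0.0064  0.1611] rot [-3.137e+00  2.000e-03  1.407e+00] F [0.1 0.4 0.5] w 0.043 ff 0.0
shift tool mm [ 1.3  1.4 38.1]
```

```bash
python3 -m jog '[[[0,0,15,0,0,0,0.5],[0,0,10,0,0,0,0.5],[0,0,0,0,0,0,0.5],[0,0,0,0,0,0,0.5],[0,0,0,0,0,0,0.5]]]'
python3 -c "
from h import *
st();go([.5113,-.0053,.123],1.41)"
```

```text
clock: 10.6
position: [0.5117, -0.005, 0.1397]
tool_rot: [3.141, -0.0, 1.409]
force: [0.3, -0.3, 0.2]
grip_width: 0.0428
finger_force: 0.0
t 10.6 p [ 0.5117 -0.005   0.1397] rot [ 3.141 -0.     1.409] F [ 0.3 -0.3  0.2] w 0.0428 ff 0.0
shift tool mm [-0.4 -0.3 16.7]
rotvec [ 0.001 -0.    -0.001]
```

Well centred; descend, close slowly, look.

```bash
python3 -m jog '[[[0,0,9,0,0,0,0.5],[0,0,7,0,0,0,0.4],[0,0,0,0,0,0,0.3],[0,0,0,0,0,0,0.25],[0,0,0,0,0,0,0.2]]]' 60
python3 -m jog '[[[0,0,0,0,0,0,0.1],[0,0,0,0,0,0,0],[0,0,0,0,0,0,0],[0,0,0,0,0,0,0],[0,0,0,0,0,0,0]]]'
```

```text
clock: 11.1
position: [0.5113, -0.0053, 0.1229]
tool_rot: [-3.141, 0.0, 1.409]
force: [-0.2, -0.2, -3.0]
grip_width: 0.0172
finger_force: 14.0
clock: 11.6
position: [0.5113, -0.0052, 0.1229]
tool_rot: [-3.142, 0.0, 1.409]
force: [-0.1, -0.0, -2.2]
grip_width: 0.0157
finger_force: 58.5
```

```bash
python3 -m jog '[[[0,0,-5,0,0,0,0],[0,0,-15,0,0,0,0],[0,0,-30,0,0,0,0],[0,0,-35,0,0,0,0],[0,0,-35,0,0,0,0]]]'
python3 -m jog '[[[0,0,-35,0,0,0,0],[0,0,0,0,0,0,0],[0,0,0,0,0,0,0]]]'
python3 - <<'E'
from h import *
st()
f=bot.grab_frame('wrist'); g=bot.grab_frame('side')
for n in ['tin']:
  for h in (f,g):
    print([np.round(d['xyz'],4).tolist() for d in bot.spot_point(n,h)[:1]])
cv2.imwrite('pics/l.png',np.vstack([f['img'][150:],cv2.resize(g['img'][130:300,200:470],(640,340))])[:,:,::-1])
plan([.573,-.255,.28],1.41,6)
E
```

```text
clock: 12.1
position: [0.511, -0.0054, 0.2444]
tool_rot: [-3.141, 0.0, 1.408]
force: [1.0, 0.3, -2.8]
grip_width: 0.0157
finger_force: 58.8
clock: 12.4
position: [0.5113, -0.0049, 0.2783]
tool_rot: [3.141, -0.001, 1.409]
force: [-0.8, 0.1, -3.0]
grip_width: 0.0163
finger_force: 59.5
t 12.4 p [ 0.5113 -0.0049  0.2783] rot [ 3.141e+00 -1.000e-03  1.409e+00] F [-0.8  0.1 -3. ] w 0.0163 ff 59.5
[]
[[0.5714, -0.256, 0.0001]]
[-39.4, 16.9, -0.5] [-0.0, 0.0, -0.0]
[-39.4, 16.9, -0.5] [-0.0, 0.0, -0.0]
[-39.4, 16.9, -0.5] [-0.0, 0.0, -0.0]
[-39.4, 16.9, -0.5] [-0.0, 0.0, -0.0]
[-39.4, 16.9, -0.5] [-0.0, 0.0, -0.0]
[-39.4, 16.9, -0.5] [-0.0, 0.0, -0.0]
```

View pics/l.png

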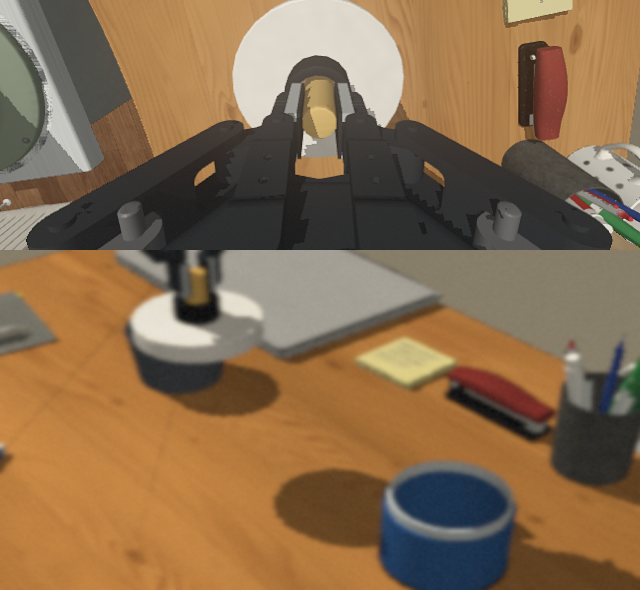

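```bash
python3 -c "
from h import *
plan([.453,-.305,.28],.4,10)"
```

```text
[-30.5, -0.9, -0.3] [-0.0, 0.0, 0.101]
[-30.5, 2.2, -0.3] [-0.0, 0.0, 0.101]
[-30.1, 5.3, -0.3] [-0.0, 0.0, 0.101]
[-29.4, 8.3, -0.3] [-0.0, 0.0, 0.101]
[-28.4, 11.2, -0.3] [-0.0, 0.0, 0.101]
[-27.1, 14.0, -0.3] [-0.0, 0.0, 0.101]
[-25.6, 16.6, -0.3] [-0.0, 0.0, 0.101]
[-23.8, 19.1, -0.3] [-0.0, 0.0, 0.101]
[-21.7, 21.4, -0.3] [-0.0, 0.0, 0.101]
[-19.5, 23.5, -0.3] [-0.0, 0.0, 0.101]
```

```bash
python3 -m jog '[[[-30,-1,0,0,0,0.1,0],[-30,2,0,0,0,0.1,0],[-30,5,0,0,0,0.1,0],[-29,8,0,0,0,0.1,0],[-28,11,0,0,0,0.1,0]]]' |head -3
python3 -m jog '[[[-27,14,0,0,0,0.1,0],[-26,17,0,0,0,0.1,0],[-24,19,0,0,0,0.1,0],[-22,21,0,0,0,0.1,0],[-19,23,0,0,0,0.1,0]]]' |head -3
python3 -m jog '[[[0,0,0,0,0,0,0],[0,0,0,0,0,0,0],[0,0,0,0,0,0,0]]]'
python3 k.py tin .08 98 tin cover knob
```

```text
clock: 13.1
position: [0.4817, -0.1541, 0.2772]
tool_rot: [-3.141, 0.001, 0.905]
clock: 13.6
position: [0.4532, -0.3038, 0.2771]
tool_rot: [-3.141, 0.001, 0.404]
clock: 13.9
position: [0.454, -0.3019, 0.2773]
tool_rot: [-3.141, 0.001, 0.41]
force: [1.3, 0.3, -3.5]
grip_width: 0.0164
finger_force: 59.8
ell [ 568.1 -255.8] [ 95.7 100. ] ((569.9207763671875, -255.44815063476562), 51.50205993652344)
tin [[0.5748, -0.2545, -0.0012]]
cover [[0.4521, -0.305, 0.1548]]
knob [[0.4547, -0.3045, 0.2154]]
ell [ 568.  -255.8] [ 96.7 101. ] ((569.6139526367188, -255.2021484375), 52.075401306152344)
tin [[0.5728, -0.2573, -0.0005]]
cover [[0.4532, -0.3039, 0.1544]]
knob [[0.4526, -0.3037, 0.216]]
ell [ 568.1 -255.9] [95.9 99.4] ((569.587646484375, -255.72061157226562), 51.48249816894531)
tin [[0.5735, -0.2545, -0.0018]]
cover [[0.4555, -0.3087, 0.1533]]
knob [[0.4487, -0.3072, 0.214]]
t 14.65 p [ 0.4538 -0.3027  0.2779] rot [3.142 0.    0.409] F [ 0.6 -0.2 -3.4] w 0.0162 ff 59.8
```

View pics/k_tin.png

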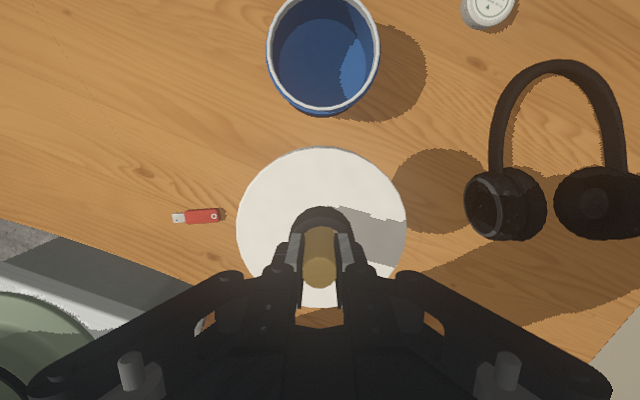

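```bash
cat > fit.py <<'E'
from h import *
from scipy.optimize import least_squares
s=bot.observe(); f=bot.grab_frame('wrist'); im=f['img'].astype(int)
def circ(px,z,R):
    W=np.array([ray(f,p,z,s)[:2] for p in px])*1000
    r=least_squares(lambda c:np.hypot(*(W-c[:2]).T)-R,W.mean(0),loss='soft_l1'); r2=least_squares(lambda c:np.hypot(*(W-c[:2]).T)-c[2],[*W.mean(0),R],loss='soft_l1')
    print(len(px),'fixR',np.round(r.x,1),'free',np.round(r2.x,1),'rms',np.round(np.sqrt((r.fun**2).mean()),2)); return r.x
t=bot.trace('tin',f)[0]['region']; t=cv2.dilate(t.astype(np.uint8),np.ones((7,7)))>0
w=t&(im.min(2)>130)&(im.max(2)-im.min(2)<45); ys,xs=np.nonzero(w); tin=circ(np.c_[xs,ys],.08,47.5)
c=bot.trace('cover',f)[0]['region'].astype(np.uint8); cs=max(cv2.findContours(c,0,1)[0],key=cv2.contourArea)[:,0]
cs=cs[cs[:,1]<240]; cov=circ(cs,s['position'][2]-.123+.024,55.5)
st(); o=np.array(s['position'])[:2]*1000
R=Ro.from_euler('xyz',s['tool_rot']); print('cover rel TCP tool',np.round(R.inv().apply(np.r_[cov-o,0]),1),'tin-cover tool',np.round(R.inv().apply(np.r_[tin-cov,0]),1))
for g in ('top','side'):
    f=bot.grab_frame(g); im=f['img'].astype(int); t=bot.trace('tin',f)
    if not t: continue
    t=cv2.dilate(t[0]['region'].astype(np.uint8),np.ones((5,5)))>0
    w=t&(im.min(2)>110)&(im.max(2)-im.min(2)<50); ys,xs=np.nonzero(w); print(g); circ(np.c_[xs,ys],.08,47.5)
E
python3 fit.py
```

```text
168 fixR [ 401.3 -323.2] free [ 374.5 -335.9   19.9] rms 2.38
325 fixR [ 452.9 -303.5] free [ 467.  -297.7   43.5] rms 19.88
t 14.8 p [ 0.4539 -0.3027  0.2779] rot [3.142 0.    0.409] F [-0.3  0.2 -2.8] w 0.0156 ff 59.8
cover rel TCP tool [-1.2  0.4  0. ] tin-cover tool [-55.1  -2.5   0. ]
side
399 fixR [ 562.9 -258.7] free [ 524.9 -221.1   87.9] rms 17.16
```

```bash
python3 - <<'E'
import re
src=open('fit.py').read()
src=re.sub(r"t=bot.trace\('tin',f\)\[0\].*\n",  "t=np.zeros((400,640),bool); t[2:122,258:390]=1\n",src,count=1)
src=src.replace("cs=cs[cs[:,1]<240]","cs=cv2.convexHull(cs)[:,0]; cs=cs[cs[:,1]<215]")
src=src.replace("max(2)-im.min(2)<50","max(2)-im.min(2)<35").replace("t[0]['region']","max(t,key=lambda d:d['region'].sum())['region']")
src=src.replace("print(g); ","print(g,xs.min(),xs.max(),ys.min(),ys.max()); ")
open('fit.py','w').write(src)
E
python3 fit.py
```

```text
1191 fixR [ 572.5 -253.6] free [ 572.3 -253.8   46.8] rms 1.38
28 fixR [ 453.7 -303.2] free [ 455.3 -302.6   54.1] rms 0.53
t 15.1 p [ 0.4539 -0.3027  0.2779] rot [3.142 0.    0.409] F [ 0.3 -0.1 -3.6] w 0.0163 ff 59.8
cover rel TCP tool [-0.4  0.4  0. ] tin-cover tool [128.8   1.8  -0. ]
top 391 432 177 217
299 fixR [ 570.2 -254.7] free [ 570.1 -254.7   47. ] rms 1.87
side 327 399 233 289
2709 fixR [ 521.8 -237.4] free [ 524.5 -234.4   54.5] rms 15.35
```

```bash
python3 -c "
from h import *
plan([.573,-.2542,.278],.409,4)"
```

```text
[32.1, 0.7, -0.0] [0.0, -0.0, -0.0]
[32.1, 0.7, -0.0] [0.0, -0.0, -0.0]
[32.1, 0.7, -0.0] [0.0, -0.0, -0.0]
[32.1, 0.7, -0.0] [0.0, -0.0, -0.0]
```

```bash
python3 -m jog '[[[20,1,0,0,0,0,0],[36,1,0,0,0,0,0],[36,1,0,0,0,0,0],[24,0,0,0,0,0,0],[12.5,0,0,0,0,0,0]]]' |head -3
python3 -m jog '[[[0,0,20,0,0,0,0],[0,0,20,0,0,0,0],[0,0,15,0,0,0,0],[0,0,0,0,0,0,0],[0,0,0,0,0,0,0]]]'
python3 - <<'E'
from h import *
st(); go([.573,-.2542,.205])
g=bot.grab_frame('side'); f=bot.grab_frame('top'); 
cv2.imwrite('pics/s.png',np.hstack([cv2.resize(g['img'][180:310,320:450],(400,400)),cv2.resize(f['img'][150:250,360:460],(400,400))])[:,:,::-1])
E
```

```text
clock: 15.8
position: [0.5747, -0.2529, 0.2774]
tool_rot: [-3.141, 0.0, 0.411]
clock: 16.3
position: [0.5728, -0.2548, 0.2234]
tool_rot: [3.141, 0.0, 0.408]
force: [0.3, -0.6, -2.4]
grip_width: 0.0158
finger_force: 59.8
t 16.3 p [ 0.5728 -0.2548  0.2234] rot [3.141 0.    0.408] F [ 0.3 -0.6 -2.4] w 0.0158 ff 59.8
shift tool mm [ 0.4 -0.5 18.4]
```

View pics/s.png

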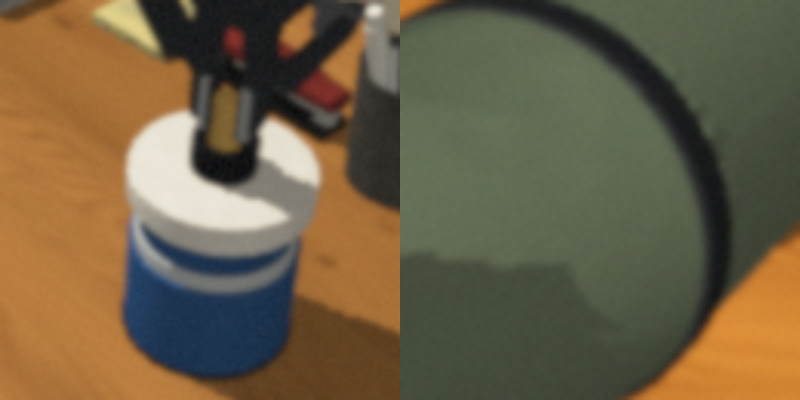

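```bash
python3 - <<'E'
from h import *
f=bot.grab_frame('side')
def pj(X):
    c=f['R']@np.array(X).T+f['t'][:,None]; u=c[:2]/c[2]; r2=(u**2).sum(0); u=u*(1+f['k1']*r2); p=f['intrinsics'][:2,:2]@u+f['intrinsics'][:2,2:3]
    return ((p.T-[320,180])*400/130)
a=np.linspace(0,2*np.pi,200)
def c(x,y,z,r): q=pj(np.c_[x+r*np.cos(a),y+r*np.sin(a),0*a+z]); return np.round([q[:,0].min(),q[:,0].max(),q[:,1].min(),q[:,1].max()],1)
print('cover top',c(.5728,-.2548,.1244,.0555)); print('skirt bot',c(.5728,-.2548,.1044,.0555)); print('rim',c(.573,-.2542,.08,.049)); print('base',c(.573,-.2542,0.0,.0535)); print('body',c(.573,-.2542,0.07,.052))
print('rim +5x',c(.578,-.2542,.08,.049),'rim +5y',c(.573,-.2492,.08,.049))
im=f['img'][180:310,320:450].astype(int); b=(im[...,2]-im[...,0]>40); ys,xs=np.nonzero(b); 
for r in (85,95,105): q=np.nonzero(b[r])[0]; print(r*400/130,q.min()*400/130,(q.max()+1)*400/130)
E
```

```text
cover top [124.7 317.6 104.2 226.7]
skirt bot [123.2 313.3 129.9 253.5]
rim [131.9 296.7 166.2 276.3]
base [118.9 289.1 254.7 377.8]
body [126.2 299.8 175.4 292.6]
rim +5x [138.  302.4 163.  272.4] rim +5y [126.3 290.4 162.3 271.5]
261.53846153846155 129.23076923076923 261.53846153846155
292.3076923076923 129.23076923076923 289.2307692307692
323.0769230769231 129.23076923076923 286.15384615384613
```

```bash
python3 -m jog '[[[0,0,8,0,0,0,0],[0,0,6,0,0,0,0],[0,0,4,0,0,0,0],[0,0,2,0,0,0,0],[0,0,2,0,0,0,0]]]'
python3 -m jog '[[[0,0,2,0,0,0,0],[0,0,1.5,0,0,0,0],[0,0,1,0,0,0,0],[0,0,0,0,0,0,0]]]'
```

```text
clock: 16.95
position: [0.5729, -0.2544, 0.2007]
tool_rot: [3.142, 0.0, 0.409]
force: [-0.4, -0.3, -3.4]
grip_width: 0.0158
finger_force: 59.8
clock: 17.35
position: [0.573, -0.2543, 0.1963]
tool_rot: [-3.142, 0.0, 0.409]
force: [-0.1, 0.2, -3.1]
grip_width: 0.0165
finger_force: 59.8
```

```bash
python3 -m jog '[[[0,0,1.5,0,0,0,0],[0,0,1,0,0,0,0],[0,0,0.5,0,0,0,0],[0,0,0,0,0,0,0]]]'
python3 -m jog '[[[0,0,0.5,0,0,0,0],[0,0,0.5,0,0,0,0],[0,0,0,0,0,0,0]]]'
```

```text
clock: 17.75
position: [0.5729, -0.2543, 0.1933]
tool_rot: [-3.142, 0.0, 0.409]
force: [1.1, 0.0, -3.0]
grip_width: 0.0155
finger_force: 59.8
clock: 18.05
position: [0.573, -0.2543, 0.1929]
tool_rot: [-3.141, -0.0, 0.409]
force: [-2.6, 1.6, 6.3]
grip_width: 0.0159
finger_force: 61.0
```

```bash
python3 -m jog '[[[0,0,0,0,0,0,0.22],[0,0,0,0,0,0,0.3],[0,0,0,0,0,0,0.5],[0,0,0,0,0,0,0.8],[0,0,0,0,0,0,0.8]]]'
python3 -m jog '[[[0,0,0,0,0,0,0.8],[0,0,5,0,0,0,0.8],[0,0,8,0,0,0,0.8],[0,0,8,0,0,0,0.8],[0,0,4,0,0,0,0.8]]]'
python3 -m jog '[[[0,0,0,0,0,0,0.7],[0,0,0,0,0,0,0.6]]]'
python3 - <<'E'
from h import *
st(); f=bot.grab_frame('wrist'); g=bot.grab_frame('side')
cv2.imwrite('pics/c.png',np.vstack([f['img'][100:],cv2.resize(g['img'][180:310,320:528],(640,300))])[:,:,::-1])
for n in ('cover','collar','knob'): print([np.round(d['xyz'],4).tolist() for d in bot.spot_point(n,f)[:1]])
E
```

```text
clock: 18.55
position: [0.573, -0.2544, 0.1924]
tool_rot: [3.142, 0.0, 0.409]
force: [0.9, 0.6, 0.7]
grip_width: 0.0679
finger_force: 0.0
clock: 19.05
position: [0.5726, -0.2541, 0.1661]
tool_rot: [-3.141, 0.001, 0.409]
force: [-0.1, -0.0, 0.0]
grip_width: 0.0685
finger_force: 0.0
clock: 19.25
position: [0.5729, -0.2545, 0.1674]
tool_rot: [3.142, 0.0, 0.409]
force: [-0.3, -0.2, -0.1]
grip_width: 0.0514
finger_force: 0.0
t 19.25 p [ 0.5729 -0.2545  0.1674] rot [3.142 0.    0.409] F [-0.3 -0.2 -0.1] w 0.0514 ff 0.0
[[0.5734, -0.256, 0.0677]]
[]
[[0.5706, -0.2578, 0.1279]]
```

View pics/c.png

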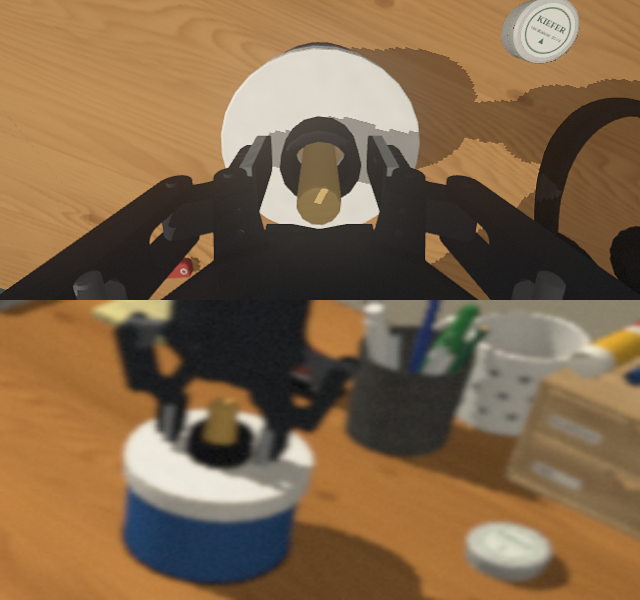

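```bash
python3 -m jog '[[[0,0,0,0,0,0,0.52],[0,0,0,0,0,0,0.48],[0,0,0,0,0,0,0.44],[0,0,0,0,0,0,0.3],[0,0,0,0,0,0,0.3]]]' 40
python3 -m jog '[[[0,0,0,0,0,0,0.2],[0,0,0,0,0,0,0.2],[0,0,0,0,0,0,0.2]]]'
```

```text
clock: 20.0
position: [0.5731, -0.2545, 0.1679]
tool_rot: [3.141, -0.0, 0.409]
force: [-1.0, 1.4, 6.2]
grip_width: 0.039
finger_force: 39.5
clock: 20.3
position: [0.5731, -0.2545, 0.1679]
tool_rot: [3.141, -0.001, 0.409]
force: [-1.5, 0.7, 6.6]
grip_width: 0.039
finger_force: 39.5
```

```bash
python3 -m jog '[[[0,0,-1,0,0,0,0.2],[0,0,-2,0,0,0,0.2],[0,0,-3,0,0,0,0.2],[0,0,-4,0,0,0,0.2],[0,0,-5,0,0,0,0.2]]]'
python3 -m jog '[[[0,0,-6,0,0,0,0.2],[0,0,-8,0,0,0,0.2],[0,0,-10,0,0,0,0.2],[0,0,-12,0,0,0,0.2],[0,0,-13,0,0,0,0.2]]]'
```

```text
clock: 20.8
position: [0.5729, -0.2543, 0.1827]
tool_rot: [-3.142, 0.0, 0.409]
force: [0.4, 0.3, -1.8]
grip_width: 0.0389
finger_force: 40.3
clock: 21.3
position: [0.573, -0.2544, 0.2326]
tool_rot: [3.141, -0.0, 0.409]
force: [-0.3, -0.3, -0.9]
grip_width: 0.0387
finger_force: 40.3
```

Force ≈ 1.4 N: the cover alone. On to 100 mm (TCP z ≈ 0.268).

```bash
python3 -m jog '[[[0,0,-12,0,0,0,0.2],[0,0,-10,0,0,0,0.2],[0,0,-8,0,0,0,0.2],[0,0,-4,0,0,0,0.2],[0,0,-2,0,0,0,0.2]]]'
python3 -m jog '[[[0,0,0,0,0,0,0.2],[0,0,0,0,0,0,0.2],[0,0,0,0,0,0,0.2]]]'
python3 - <<'E'
from h import *
s=st(); g=bot.grab_frame('side')
for n in ('cover','collar','inner_lid','knob'): print(n,[(np.round(d['xyz'],4).tolist(),round(d['conf'],2)) for d in bot.spot_point(n,g)[:2]])
cv2.imwrite('pics/e.png',cv2.resize(g['img'][130:310,300:460],(533,600))[:,:,::-1])
E
```

```text
clock: 21.8
position: [0.573, -0.2543, 0.2677]
tool_rot: [3.142, -0.0, 0.409]
force: [-0.5, 0.4, -1.4]
grip_width: 0.0389
finger_force: 40.3
clock: 22.1
position: [0.5729, -0.2543, 0.267]
tool_rot: [-3.141, 0.0, 0.409]
force: [-0.4, 0.3, -1.6]
grip_width: 0.039
finger_force: 40.3
t 22.1 p [ 0.5729 -0.2543  0.267 ] rot [-3.141  0.     0.409] F [-0.4  0.3 -1.6] w 0.039 ff 40.3
cover [([0.5722, -0.2543, 0.1653], 0.91)]
collar [([0.5739, -0.2526, 0.2044], 0.61)]
inner_lid [([0.573, -0.2568, 0.0674], 0.91)]
knob []
```

View pics/e.png

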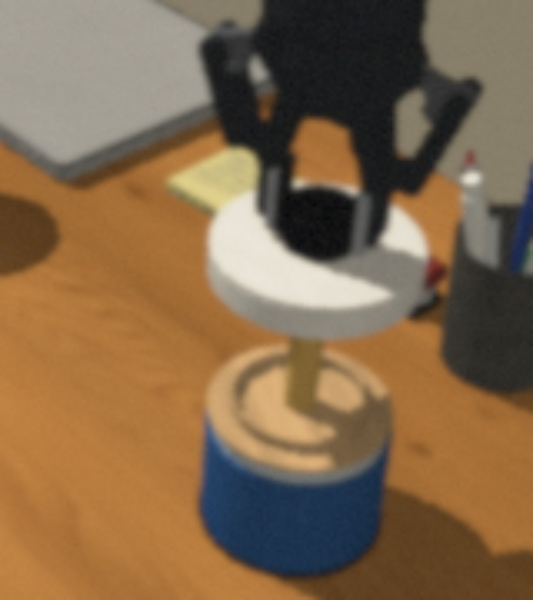

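The picture shows the inner lid seated level on the tin (centre about 298, 410) and the cover held level above it. Handing in.

```bash
python3 -c "
from workcell import bot
print(bot.job_done())"
```

```text
the job is handed in; nothing more can be done
None
```

The job is handed in: the eraser chunk is in the bin, the inner lid is seated in the tin, and the cover is held level about 10 cm above its seat (22 s used at the last check).

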